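# Set out the sample row between its two standards

### The job

Set out the measuring row in the blue five-cell sample tray, whose two end cells already hold the standards (either way round): stand the hexagonal slug in the cell next to the stepped standard, the square block in the cell next to the plain cylinder standard, and lay the thick ring in the cell between the slug and the block, each flat in the middle of its cell. Lay the flat disc centred on top of the square block. Set things down without dropping them, and leave the two standards standing undisturbed.

Things in the scene. Friction and masses are not known exactly. Their poses are not given: they have to be found in the camera images.
- tray: Blue tray with grey ribs, fixed, 88 x 454 x 10 mm: a row of five equal open cells. Origin: centre of its underside, below the middle cell. y runs along the row, x across it, away from the robot (within 9 degrees). Cell centres at y = -180, -90, 0, 90, 180 mm, x = 0. Cell floor 5 mm above the table; ribs and rim 4 mm thick, 5 mm above the floor; a cell is 80 (x) by 86 mm (y) inside.
- stepped_standard: Steel standard turned with a step: foot of 46 mm diameter and 22 mm height, then a neck of 22 mm diameter up to 45 mm height. Loose, stands in one end cell of the tray (either end) at the start and stays there. Its origin is the centre of its underside, z up.
- plain_standard: Steel standard, a plain upright cylinder of 46 mm diameter and 45 mm height. Loose, stands in the other end cell of the tray and stays there. Its origin is the centre of its underside, z up.
- hex_slug: Loose dark steel hexagonal slug, 40 mm across flats (46 mm across corners), 35 mm high, about 0.4 kg, standing upright on the table at any yaw. Its origin is the centre of its underside, z up. Its x axis points square to one of its flats (the others every 60 degrees).
- square_block: Loose dark steel block, 40 x 40 mm seen from above and 30 mm high, about 0.4 kg, flat on the table at any yaw. Its origin is the centre of its underside, z up. Its x and y axes are square to its sides.
- thick_ring: Loose thick dark steel ring lying flat on the table, 48 mm outside and 26 mm inside diameter, 30 mm high, about 0.3 kg. Its origin is the centre of its underside, z up.
- flat_disc: Loose flat solid dark steel disc lying on the table, 40 mm diameter, 14 mm high, about 0.14 kg. Its origin is the centre of its underside, z up.
Mind the look-alikes: they are no part of the job. Leave any turquoise look-alike of the hex_slug alone.

How it is judged:
By the outcome, as a careful person would: the job done as asked, in the order asked, and still so for the second after the job is handed in, with the robot touching nothing.
It also fails if it takes over 96 s, if anything falls off the work surface, if the arm or the gripper's body presses on something with over 40 N, if the wrist force passes 120 N, or if a joint passes its speed limit or range.

### The arm

A 7-joint arm with a two-finger parallel gripper is mounted at the origin on the work surface. World frame = base frame: x ahead of the robot, y to its left, z up, the work surface at z = 0. Lengths are in m, angles in degrees, forces in N, time in s.
With the tool pointing down it reaches from about 0.425 to 0.875 m from the base axis. Payload 4.7 kg.
Tool frame: the origin (TCP) lies midway between the tips of the shut fingers; the grasp point (between the pads) lies 19 mm behind it; y points along the fingers, x is the direction in which the jaws open and shut, and the axes are right-handed (so a half turn about y gives the same grasp; the last joint's range is limited). The gripper opens to 87 mm and grips with 3 to 60 N. Pads are 19 mm wide; open, the fingers measure 117 mm over their backs; the gripper's body (75 mm by 190 mm) begins 51 mm behind the grasp point.
Start: joints at [-75.567, 18.392, -4.016, 83.108, 1.295, 78.541, -3.26], TCP at [0.153, 0.632, 0.223] pointing down, gripper open.
Joint ranges: [-163.93, 163.93], [-17.29, 119.83], [-79.2, 71.16], [3.27, 140.29], [-89.18, 269.18], [5.43, 117.66], [-154.24, 154.24]. Speed limits (degrees/s): [147.25, 147.25, 180, 180, 180, 180, 180].

### API

Orientations are given as [roll, pitch, yaw] about the fixed x, y, z axes, in that order (R = Rz(yaw) Ry(pitch) Rx(roll)).
In Python, from cell import env gives the robot as it stands.
- The arm moves only by the tool carry_out, never from a script. Its argument "targets" is a list of rows, each a list of 2 entries, a list of its own where there are three numbers: the shift along the tool's x, y, z in mm, then the turn, a rotation vector about the tool's x, y, z in degrees. A call has 1 to 12 rows; each row shifts and turns the commanded pose from where the row before left it, along the tool's axes as they then stand; what a row does not reach is not made up. A row lasts 1/10 s, in which the tool goes at most 50 mm and 8.59 degrees, less where a joint would pass 70% of its speed; a pose out of reach is approached as far as the arm can. A call with a gripper value outside its range is refused whole. "jaw" is the opening, from 0 (shut) to 1 (fully open), set as the call begins (left out, the last holds). The fingers move at their own pace and stop on an object; "squeeze" is the grip in N (left out, the last holds). Time passes only in rows, so rows that do not move let the fingers close. It gives the time, the measured TCP pose, the force and the opening at its end, in the units of the state.
- env.get_obs(): the state, without advancing time (a new reading comes with each control period).
- env.read_camera(name): name is "scene" or "top" or "wrist"; returns the picture (400x640x3 uint8, red, green, blue); there is no depth.
- env.get_calibration(name): a dict with "fx", "fy", "cx", "cy" (pixels), "R" (3x3) and "t" (3): a world point X has camera coordinates R X + t; the wrist camera has in their place "hand_eye" (4x4, takes a point from camera to tool coordinates, whose origin is the TCP and whose axes are the tool frame's). Camera axes: x right, y down, z forward; pixel columns grow to the right and rows downward; lengths in m; the calibration is good to about 2 mm. The wrist camera is an equidistant fisheye: a pixel r from the principal point sees the ray r / f radians off the axis. A picture is of the moment at which its call begins: read the wrist's pose just before it. get_calibration takes no time and is no camera call.
- env.sign_off(): hands the job in, once; it reports no verdict.
Trained networks look in the newest picture that a camera, given by its name, has taken for a name from the list of things; names that differ only in an ending like _2 or _b are one class to them, and where a whole thing is asked for, a point or a joint stands for the part that bears it (a point fixed in the world has none). Each returns a list of dicts, best first, with "p" (0 to 1); they miss things now and then, are a little off and sometimes report something else, mostly with a low value. They report only what shows in the picture. A call takes as long as a camera call. They do not tell look-alikes from the thing itself.
- env.outline_of(camera, label): "mask" (400x640 bool, what is visible of it) and "xy" ([column, row] in pixels, amid what is visible of it).
The state is a dict: "time_s": time; "qpos": joint angles; "joint_velocities": joint speeds; "effort": joint torques, N m; "tool_pos": TCP position; "tool_rot": TCP orientation; "force": force on the tool from outside, world axes, zero at the start; "wrist_torque": the same for the moment, N m; "grip_width": finger opening in m.
Only numpy, scipy, OpenCV 4.12 (cv2) and the standard library are available. Lean on these libraries where they do the work, as an engineer would, in place of code of your own. Each camera call takes 0.05 s, during which the arm holds its last target.

## Working session

There is one attempt and no reset: what is moved stays moved. The work goes in short steps, Python scripts to look and compute and a tool call to move; the robot and the scene stay as the last step left them, time stands still between calls to the robot, and variables do not carry over. Pictures are saved under pics/ and viewed, and the job is handed in when it is done.

Besides the shell and the picture viewer there is one more tool, called after ">>>" by a JSON object that holds its "method" and its "body". carry_out: Moves the arm, as the interface text tells. Its arguments: {"type":"object","properties":{"targets":{"type":"array","items":{"type":"array"}},"jaw":{"type":"number"},"squeeze":{"type":"number"}},"required":["targets"]}

```bash
mkdir -p pics; ls; python3 - <<'E'
from cell import env
import cv2,numpy as np
np.set_printoptions(precision=4,suppress=True)
print(env.get_obs())
for c in ["scene","top","wrist"]:
    im=env.read_camera(c); cv2.imwrite(f"pics/{c}0.png",im[:,:,::-1]); print(c,env.get_calibration(c))
E
```

```text
pics
{'time_s': 0.0, 'qpos': array([-75.5668,  18.4411,  -4.0148,  83.1751,   1.2956,  78.5407,
        -3.2615]), 'joint_velocities': array([ 0.0572,  0.0463,  0.15  ,  0.0586, -0.0343, -0.0946, -0.0183]), 'effort': array([ -0.0001, -49.1285,  -0.4038, -31.2531,  -0.0638,   0.0435,
         0.0002]), 'tool_pos': array([0.1531, 0.6312, 0.2214]), 'tool_rot': array([-90.0065,   0.1117,  76.3746]), 'force': array([ 0.3908, -0.3118, -0.4902]), 'wrist_torque': array([ 0.0107,  0.005 , -0.0288]), 'grip_width': 0.08711250970988266}
scene {'fx': 463.7614664775722, 'fy': 463.7614664775722, 'cx': 328.412118240818, 'cy': 193.60592340181782, 'R': array([[-0.0982,  0.9952,  0.0017],
       [ 0.8669,  0.0863, -0.4909],
       [-0.4886, -0.0467, -0.8712]]), 't': array([ 0.0334, -0.4614,  1.3602])}
top {'fx': 466.45670866223094, 'fy': 466.45670866223094, 'cx': 314.2445900714567, 'cy': 199.87726857692644, 'R': array([[ 0.0017, -1.    , -0.0013],
       [-0.9843, -0.0014, -0.1767],
       [ 0.1767,  0.0016, -0.9843]]), 't': array([0.0202, 0.5293, 0.933 ])}
wrist {'fx': 309.70691628693146, 'fy': 309.70691628693146, 'cx': 315.726074679778, 'cy': 201.20694021460022, 'hand_eye': array([[ 1.    , -0.0004,  0.0008,  0.0002],
       [-0.0009, -0.2856,  0.9584, -0.1614],
       [-0.0002, -0.9584, -0.2856,  0.0779],
       [ 0.    ,  0.    ,  0.    ,  1.    ]])}
```

View pics/scene0.png

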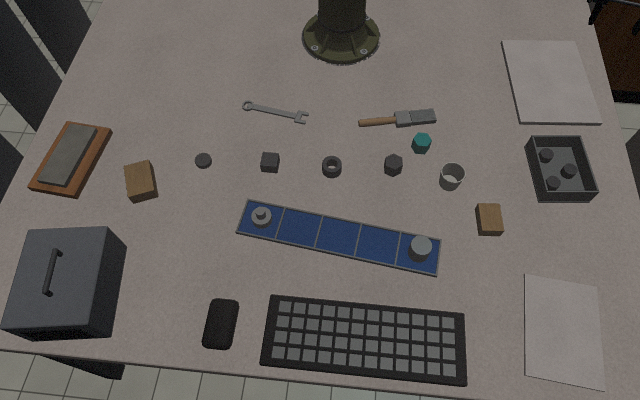

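View pics/top0.png

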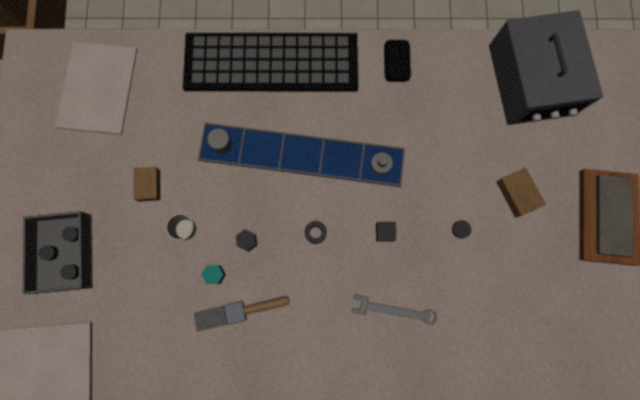

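View pics/wrist0.png

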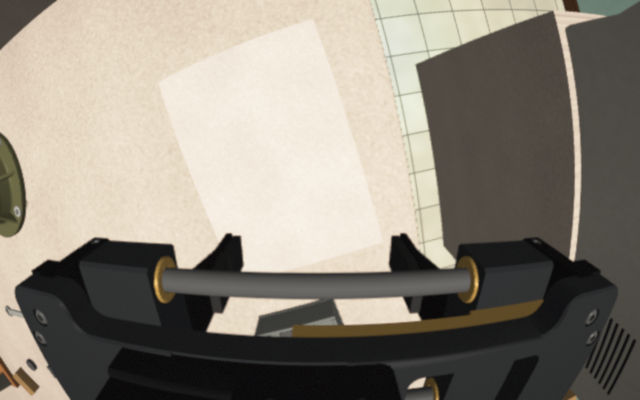

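```bash
cat > h.py <<'E'
import numpy as np,cv2
from scipy.optimize import minimize
def hull(P2):
    return cv2.convexHull(P2.astype(np.float32))[:,0]
def poly(n,r,z,ph=0):
    a=np.arange(n)*2*np.pi/n+ph
    return np.c_[r*np.cos(a),r*np.sin(a),np.full(n,z)]
def prism(n,r,h,ph=0): return np.r_[poly(n,r,0,ph),poly(n,r,h,ph)]
M={'hex_slug':[prism(6,.040/np.sqrt(3),.035,np.pi/6)],
'square_block':[prism(4,.02*2**.5,.03,np.pi/4)],
'thick_ring':[prism(32,.024,.03)],
'flat_disc':[prism(32,.02,.014)],
'plain_standard':[prism(32,.023,.045)],
'stepped_standard':[prism(32,.023,.022),prism(32,.011,.045)],
'tray':[np.array([[x,y,z] for x in(-.044,.044) for y in(-.227,.227) for z in(0,.01)])]}
Z0={'plain_standard':.005,'stepped_standard':.005}
def pose(P,x,y,th,z0):
    c,s=np.cos(th),np.sin(th)
    return np.c_[x+c*P[:,0]-s*P[:,1],y+s*P[:,0]+c*P[:,1],P[:,2]+z0]
def proj(cal,X):
    c=X@cal['R'].T+cal['t']
    return np.c_[cal['fx']*c[:,0]/c[:,2]+cal['cx'],cal['fy']*c[:,1]/c[:,2]+cal['cy']]
def wristcal(cal,obs):
    from scipy.spatial.transform import Rotation as Ro
    T=np.eye(4);T[:3,:3]=Ro.from_euler('xyz',obs['tool_rot'],degrees=True).as_matrix();T[:3,3]=obs['tool_pos']
    W=np.linalg.inv(T@cal['hand_eye'])
    return dict(cal,R=W[:3,:3],t=W[:3,3],fish=1)
def fproj(cal,X):
    if not cal.get('fish'): return proj(cal,X)
    c=X@cal['R'].T+cal['t'];r=np.hypot(c[:,0],c[:,1]);th=np.arctan2(r,c[:,2])
    return np.c_[cal['cx']+cal['fx']*th*c[:,0]/r,cal['cy']+cal['fx']*th*c[:,1]/r]
S=8
def render(cal,name,x,y,th,box,z0=0):
    u0,v0,u1,v1=box
    im=np.zeros(((v1-v0)*S,(u1-u0)*S),np.uint8)
    for P in M[name]:
        p=fproj(cal,pose(P,x,y,th,z0))
        cv2.fillConvexPoly(im,np.round(((hull(p)+.5-[u0,v0])*S-.5)*16).astype(np.int32),255,shift=4)
    return cv2.resize(im,(u1-u0,v1-v0),interpolation=cv2.INTER_AREA)/255.
def fit(views,name,guess,z0=None):
    # views: list of (cal,mask)
    z0=Z0.get(name,0) if z0 is None else z0
    bx=[]
    for cal,m in views:
        v,u=np.where(m); bx.append((max(u.min()-12,0),max(v.min()-12,0),min(u.max()+13,640),min(v.max()+13,400)))
    if name=='thick_ring':
        vs=[]
        for cal,m in views:
            cs,_=cv2.findContours(m.astype(np.uint8),cv2.RETR_EXTERNAL,cv2.CHAIN_APPROX_NONE)
            k=np.zeros(m.shape,np.uint8);cv2.drawContours(k,cs,-1,1,-1);vs.append((cal,k>0))
        views=vs
    def cost(q):
        return sum(((render(c,name,q[0]/1e3,q[1]/1e3,np.radians(q[2]),b,z0)-m[b[1]:b[3],b[0]:b[2]])**2).sum() for (c,m),b in zip(views,bx))
    best=None
    per={'hex_slug':60,'square_block':90}.get(name)
    for g in ([guess[2]+k*per/4 for k in range(4)] if per else [guess[2]]):
        q0=np.array([guess[0]*1e3,guess[1]*1e3,g])
        r=minimize(cost,q0,method='Nelder-Mead',options=dict(initial_simplex=q0+np.array([[0,0,0],[6,0,0],[0,6,0],[0,0,8]]),maxiter=150,xatol=.05,fatol=.05))
        if best is None or r.fun<best.fun: best=r
    return best.x,best.fun,sum(m.sum() for _,m in views)
def backproj(cal,uv,z):
    R,t=cal['R'],cal['t'];d=R.T@np.array([(uv[0]-cal['cx'])/cal['fx'],(uv[1]-cal['cy'])/cal['fy'],1]);o=-R.T@t
    return o+d*(z-o[2])/d[2]
E
python3 - <<'E'
from cell import env
from h import *
np.set_printoptions(precision=4,suppress=True)
C={c:env.get_calibration(c) for c in('top','scene')}
masks={}
for n in M:
    for c in C:
        ds=env.outline_of(c,n)
        for i,d in enumerate(ds[:3]): print(n,c,round(d['p'],2),d['xy'],d['mask'].sum(),backproj(C[c],d['xy'],.02)[:2])
        for i,d in enumerate(ds): masks[f'{n}|{c}|{i}']=d['mask']
np.savez_compressed('masks.npz',**masks); print(env.get_obs()['time_s'])
t=env.read_camera('top');cv2.imwrite('pics/crop0.png',cv2.resize(t[110:290,150:480],None,fx=2.4,fy=2.4,interpolation=cv2.INTER_CUBIC)[:,:,::-1])
E
```

```text
hex_slug top 0.93 [214.7, 274.5] 364 [0.3746 0.2299]
hex_slug top 0.79 [244.8, 241.0] 361 [0.445  0.1687]
hex_slug scene 0.87 [420.9, 143.6] 293 [0.3776 0.2336]
hex_slug scene 0.84 [394.1, 164.4] 323 [0.4455 0.1694]
square_block top 0.86 [386.8, 232.3] 403 [ 0.4641 -0.1338]
square_block scene 0.88 [270.0, 160.3] 375 [ 0.4635 -0.1299]
square_block scene 0.74 [338.7, 234.3] 6647 [0.6422 0.0527]
thick_ring top 0.57 [315.6, 228.3] 279 [0.4724 0.0181]
flat_disc top 0.64 [460.9, 232.4] 305 [ 0.4641 -0.2918]
flat_disc scene 0.55 [203.0, 159.3] 231 [ 0.4767 -0.2918]
plain_standard top 0.8 [222.0, 140.3] 508 [0.6677 0.2253]
plain_standard scene 0.63 [418.2, 245.4] 469 [0.6514 0.2279]
stepped_standard top 0.79 [381.6, 162.7] 354 [ 0.6171 -0.1264]
stepped_standard scene 0.58 [259.8, 216.8] 381 [ 0.6167 -0.1284]
stepped_standard scene 0.29 [339.4, 236.0] 6886 [0.6461 0.0546]
tray top 0.63 [303.1, 155.4] 7177 [0.6334 0.0458]
tray scene 0.78 [339.2, 237.9] 6967 [0.6507 0.0545]
0.85
```

View pics/crop0.png

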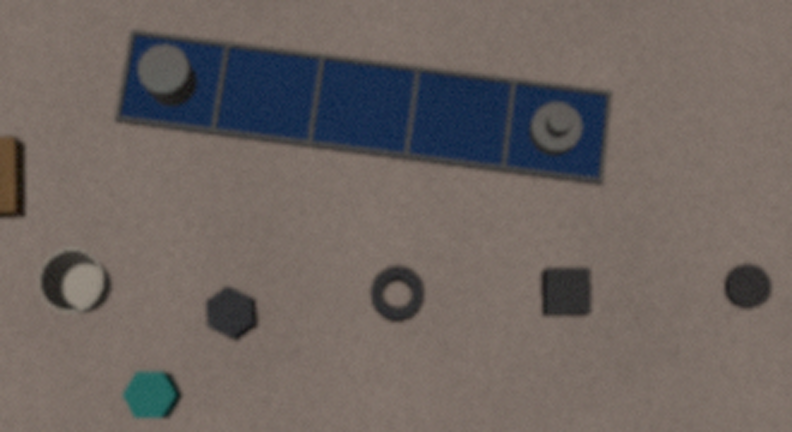

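The crop shows the dark hex at top pixel (246,240), the turquoise look-alike at (214,274), which I leave alone, the ring (315,232), block (386,232) and disc (461,229). The stepped standard is at the −y end and the plain cylinder at the +y end. The pegs in the black tray near (70,235) are not candidates.

```bash
python3 - <<'E'
from cell import env
from h import *
np.set_printoptions(precision=2,suppress=True)
C={c:env.get_calibration(c) for c in('top','scene')}
m=np.load('masks.npz')
sel={'hex_slug':('1','1',[.445,.169,0]),'square_block':('0','0',[.464,-.132,0]),'thick_ring':('0',None,[.464,.018,0]),'flat_disc':('0','0',[.47,-.292,0]),
'plain_standard':('0','0',[.66,.226,0]),'stepped_standard':('0','0',[.617,-.127,0]),'tray':('0','0',[.64,.05,5])}
for n,(a,b,g) in sel.items():
    V={'top':(C['top'],m[f'{n}|top|{a}'])}
    if b: V['scene']=(C['scene'],m[f'{n}|scene|{b}'])
    for k in V: print(n,k,*fit([V[k]],n,g))
    print(n,'both',*fit(list(V.values()),n,g))
E
```

```text
hex_slug top [447.96 166.1   35.17] 7.586774317570166 361
hex_slug scene [444.18 166.97  33.32] 21.41268742791234 323
hex_slug both [447.27 166.36  35.25] 50.688596693579385 684
square_block top [ 468.23 -132.11   90.46] 8.77524029219531 403
square_block scene [ 465.33 -131.01    0.14] 10.949111880046136 375
square_block both [ 467.31 -131.41    0.11] 41.061760861207226 778
thick_ring top [466.59  18.58   4.46] 28.37327181853133 388
thick_ring both [466.59  18.58   4.46] 28.37327181853133 388
flat_disc top [ 473.4  -298.08    9.17] 6.4188389081122645 305
flat_disc scene [ 471.6  -296.49    8.54] 5.2780622837370235 231
flat_disc both [ 472.73 -297.41    8.68] 27.16227604767397 536
plain_standard top [663.22 227.56   3.25] 11.015194156093811 508
plain_standard scene [661.33 229.18  -2.3 ] 44.28166089965397 469
plain_standard both [663.06 228.2   -4.35] 62.671787773933104 977
stepped_standard top [ 618.17 -125.84    1.37] 31.8159169550173 354
stepped_standard scene [ 614.75 -124.97    6.29] 8.857654748173779 381
stepped_standard both [ 615.68 -125.14    3.75] 50.43926182237601 735
tray top [641.69  49.47  -7.52] 924.1717800845828 7177
tray scene [639.8   51.03  -7.56] 912.3728258362169 6967
tray both [641.    50.02  -7.52] 1968.6986082276046 14144
```

```bash
cat > plan.py <<'E'
import numpy as np
from scipy.spatial.transform import Rotation as Ro
def plan(obs,xyz,yaw,n):
    """n equal rows; world-straight line; xyz in m"""
    R=Ro.from_euler('xyz',obs['tool_rot'],degrees=True); Rt=Ro.from_euler('xyz',[-90,0,yaw],degrees=True)
    w=(R.inv()*Rt).as_rotvec(degrees=True)
    d=(np.array(xyz)-obs['tool_pos'])*1e3/n
    rows=[]
    for i in range(n):
        rows.append([np.round(R.inv().apply(d),1).tolist(),np.round(w/n,2).tolist()]); R=R*Ro.from_rotvec(w/n,degrees=True)
    print('dist/row',np.linalg.norm(d).round(1),'rot/row',(np.linalg.norm(w)/n).round(2)); print(str(rows).replace(' ',''))
E
python3 - <<'E'
from cell import env; from plan import plan
plan(env.get_obs(),[.447,.166,.170],35,12)
E
```

```text
dist/row 46.1 rot/row 3.45
[[[-32.0,4.4,-32.9],[-0.0,3.45,0.0]],[[-29.9,4.4,-34.8],[-0.0,3.45,0.0]],[[-27.8,4.4,-36.5],[-0.0,3.45,0.0]],[[-25.5,4.4,-38.1],[-0.0,3.45,0.0]],[[-23.2,4.4,-39.6],[-0.0,3.45,0.0]],[[-20.8,4.4,-40.9],[-0.0,3.45,0.0]],[[-18.3,4.4,-42.1],[-0.0,3.45,0.0]],[[-15.7,4.4,-43.1],[-0.0,3.45,0.0]],[[-13.1,4.4,-44.0],[-0.0,3.45,0.0]],[[-10.4,4.4,-44.7],[-0.0,3.45,0.0]],[[-7.7,4.4,-45.2],[-0.0,3.45,0.0]],[[-5.0,4.4,-45.6],[-0.0,3.45,0.0]]]
```

>>> {"method": "carry_out", "body": {"targets": [[[-32, 4, -33], [0, 3.5, 0]], [[-30, 4, -35], [0, 3.5, 0]], [[-28, 4, -36], [0, 3.5, 0]], [[-26, 5, -38], [0, 3.5, 0]], [[-23, 5, -40], [0, 3.5, 0]], [[-21, 5, -41], [0, 3.5, 0]], [[-18, 4, -42], [0, 3.5, 0]], [[-16, 4, -43], [0, 3.5, 0]], [[-13, 5, -44], [0, 3.5, 0]], [[-10, 5, -44], [0, 3.5, 0]], [[-8, 4, -45], [0, 3.5, 0]], [[-5, 4, -45], [0, 3, 0]]], "jaw": 1, "squeeze": 30}}

```text
time_s: 2.1
tool_pos: [0.4439, 0.1634, 0.1698]
tool_rot: [-90.0, -0.1, 34.7]
force: [0.5, 0.4, -0.2]
grip_width: 0.0873
```

>>> {"method": "carry_out", "body": {"targets": [[[0, 0, 0], [0, 0, 0]], [[0, 0, 0], [0, 0, 0]], [[0, 0, 0], [0, 0, 0]]]}}

```text
time_s: 2.4
tool_pos: [0.4427, 0.1662, 0.1697]
tool_rot: [-90.0, -0.0, 35.0]
force: [-0.4, -0.7, -0.6]
grip_width: 0.0869
```

```bash
cat > look.py <<'E'
import sys
from cell import env
from h import *
from plan import plan
np.set_printoptions(precision=2,suppress=True)
def look(n,g,tag,z0=None):
    o=env.get_obs(); im=env.read_camera('wrist'); ds=env.outline_of('wrist',n)
    cal=wristcal(env.get_calibration('wrist'),o)
    print(o['time_s'],o['tool_pos'],o['tool_rot'],o['force'],o['grip_width'])
    z=Z0.get(n,0) if z0 is None else z0
    e=fproj(cal,np.array([[g[0],g[1],z]]))[0]; print('expected px',e)
    im=im.copy(); best=None
    for d in ds:
        r=fit([(cal,d['mask'])],n,g,z); print(n,round(d['p'],2),d['xy'],'fit',r)
        cs,_=cv2.findContours(d['mask'].astype(np.uint8),0,1); cv2.drawContours(im,cs,-1,(255,0,0),1)
    cv2.circle(im,tuple(int(v) for v in e),2,(0,255,0),-1)
    cv2.imwrite(f'pics/{tag}.png',im[:,:,::-1])
    return o
E
python3 - <<'E'
from look import *
look('hex_slug',[.447,.166,35],'w1')
E
```

```text
2.4 [0.44 0.17 0.17] [-89.97  -0.02  34.98] [-0.43 -0.74 -0.56] 0.08693472394929691
expected px [318.11 185.92]
hex_slug 0.86 [318.4, 192.4] fit (array([446.79, 164.92,  95.43]), np.float64(18.68086120722799), np.int64(1599))
hex_slug 0.86 [295.3, 97.1] fit (array([447., 166.,  35.]), np.float64(1519.0), np.int64(1519))
```

View pics/w1.png

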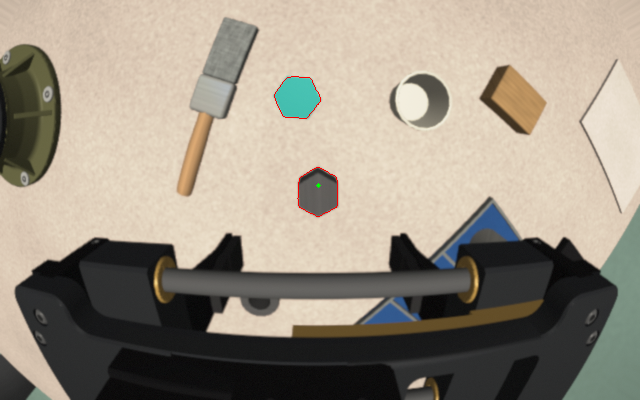

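The picture shows the dark hex centred at (318,192), clear of the turquoise one at (297,97). I descend on the dark one.

>>> {"method": "carry_out", "body": {"targets": [[[3, 20, -3], [0, -0.4, 0]], [[0, 30, 0], [0, 0, 0]], [[0, 30, 0], [0, 0, 0]], [[0, 30, 0], [0, 0, 0]], [[0, 25, 0], [0, 0, 0]], [[0, 15, 0], [0, 0, 0]], [[0, 10, 0], [0, 0, 0]], [[0, 0, 0], [0, 0, 0]], [[0, 0, 0], [0, 0, 0]]]}}

```text
time_s: 3.4
tool_pos: [0.4476, 0.1649, 0.0101]
tool_rot: [-90.0, -0.1, 35.3]
force: [0.4, -0.2, -0.7]
grip_width: 0.0868
```

>>> {"method": "carry_out", "body": {"targets": [[[0, 1, 0], [0, 0, 0]], [[0, 0, 0], [0, 0, 0]], [[0, 0, 0], [0, 0, 0]], [[0, 0, 0], [0, 0, 0]], [[0, 0, 0], [0, 0, 0]], [[0, 0, 0], [0, 0, 0]], [[0, 0, 0], [0, 0, 0]], [[0, 0, 0], [0, 0, 0]], [[0, 0, 0], [0, 0, 0]], [[0, 0, 0], [0, 0, 0]]], "jaw": 0, "squeeze": 35}}

```text
time_s: 4.4
tool_pos: [0.4471, 0.1642, 0.0086]
tool_rot: [-90.0, 0.0, 35.3]
force: [-1.2, -1.0, 1.3]
grip_width: 0.0395
```

>>> {"method": "carry_out", "body": {"targets": [[[0, -5, 0], [0, 0, 0]], [[0, -15, 0], [0, 0, 0]], [[0, -30, 0], [0, 0, 0]], [[0, -30, 0], [0, 0, 0]], [[0, -30, 0], [0, 0, 0]], [[0, -30, 0], [0, 0, 0]], [[0, 0, 0], [0, 0, 0]], [[0, 0, 0], [0, 0, 0]], [[0, 0, 0], [0, 0, 0]]]}}

```text
time_s: 5.3
tool_pos: [0.446, 0.1636, 0.1466]
tool_rot: [-90.0, 0.2, 35.3]
force: [-0.4, 0.1, -3.7]
grip_width: 0.0399
```

```bash
python3 - <<'E'
from look import *
# tray seen in wrist: hold pics; fit of hex offset in hand
o=env.get_obs(); im=env.read_camera('wrist'); ds=env.outline_of('wrist','hex_slug')
print(o['tool_pos'],o['tool_rot'],o['grip_width'],o['force'],[(d['p'],d['xy']) for d in ds])
cv2.imwrite('pics/w2.png',im[:,:,::-1])
T=np.array([641,50.]);th=np.radians(-7.52)
ty=np.array([-np.sin(th),np.cos(th)])
for k in(-180,-90,0,90,180): print(k,T+k*ty)
g=T-90*ty
plan(o,[g[0]/1e3,g[1]/1e3,.15],-7.5,8)
E
```

```text
[0.45 0.16 0.15] [-89.98   0.19  35.28] 0.03990484783625853 [-0.45  0.09 -3.72] [(0.93, [314.3, 248.2]), (0.93, [294.8, 90.1])]
-180 [ 617.44 -128.45]
-90 [629.22 -39.23]
0 [641.  50.]
90 [652.78 139.23]
180 [664.56 228.45]
dist/row 34.2 rot/row 5.35
[[[4.1,-0.4,-33.9],[0.01,5.35,-0.02]],[[7.2,-0.4,-33.4],[0.01,5.35,-0.02]],[[10.3,-0.4,-32.6],[0.01,5.35,-0.02]],[[13.3,-0.4,-31.5],[0.01,5.35,-0.02]],[[16.2,-0.4,-30.1],[0.01,5.35,-0.02]],[[18.9,-0.4,-28.5],[0.01,5.35,-0.02]],[[21.5,-0.4,-26.6],[0.01,5.35,-0.02]],[[23.8,-0.4,-24.5],[0.01,5.35,-0.02]]]
```

View pics/w2.png

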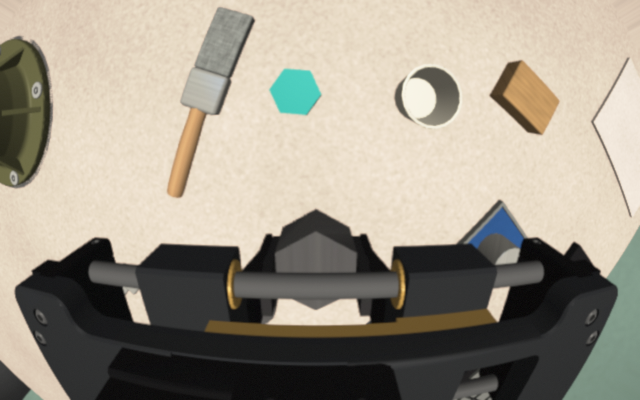

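>>> {"method": "carry_out", "body": {"targets": [[[4, 0, -34], [0, 5.3, 0]], [[7, 0, -33], [0, 5.3, 0]], [[10, -1, -33], [0, 5.3, 0]], [[13, -1, -32], [0, 5.4, 0]], [[16, -1, -30], [0, 5.4, 0]], [[19, 0, -28], [0, 5.4, 0]], [[22, 0, -27], [0, 5.4, 0]], [[24, 0, -25], [0, 5.3, 0]], [[0, 0, 0], [0, 0, 0]], [[0, 0, 0], [0, 0, 0]], [[0, 0, 0], [0, 0, 0]]]}}

```text
time_s: 6.5
tool_pos: [0.6298, -0.0384, 0.1503]
tool_rot: [-90.0, 0.1, -7.4]
force: [-0.6, 1.0, -3.4]
grip_width: 0.0402
```

```bash
python3 - <<'E'
from look import *
o=env.get_obs(); im=env.read_camera('wrist')
print(o['tool_pos']*1e3,o['tool_rot'],o['grip_width'],o['force'])
np.save('w3.npy',im)
cal=wristcal(env.get_calibration('wrist'),o); im=im.copy()
T=np.array([641,50.]);th=np.radians(-7.52);c,s=np.cos(th),np.sin(th);R=np.array([[c,-s],[s,c]])
for y in(-227,-137,-133,-47,-43,43,47,133,137,223,227):
    a=[np.r_[(T+R@[x,y])/1e3,.01] for x in np.linspace(-44,44,30)]
    for p in fproj(cal,np.array(a)): cv2.circle(im,(int(p[0]),int(p[1])),0,(255,0,0),-1)
for x in(-44,-40,40,44):
    a=[np.r_[(T+R@[x,y])/1e3,.01] for y in np.linspace(-227,227,150)]
    for p in fproj(cal,np.array(a)): cv2.circle(im,(int(p[0]),int(p[1])),0,(255,0,0),-1)
cv2.imwrite('pics/w3.png',im[:,:,::-1])
E
```

```text
[629.77 -38.37 150.31] [-89.97   0.14  -7.43] 0.04016046093514376 [-0.56  0.96 -3.43]
```

View pics/w3.png

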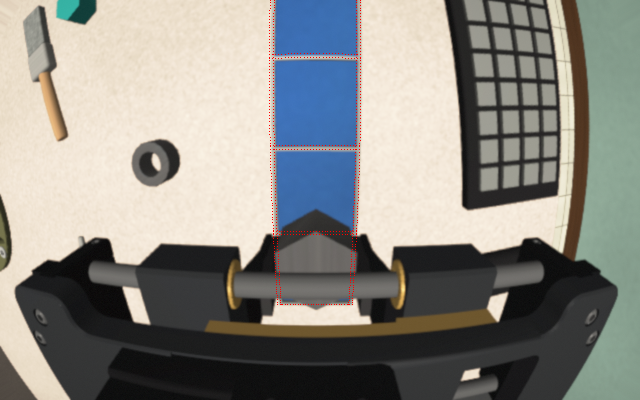

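```bash
python3 - <<'E'
import cv2,numpy as np
a=cv2.imread('pics/w3.png')[0:220,250:390];b=np.load('w3.npy')[0:220,250:390,::-1]
cv2.imwrite('pics/w3c.png',cv2.resize(np.hstack([a,b]),None,fx=2.7,fy=2.7,interpolation=cv2.INTER_NEAREST))
E
```

```text
(no output)
```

View pics/w3c.png

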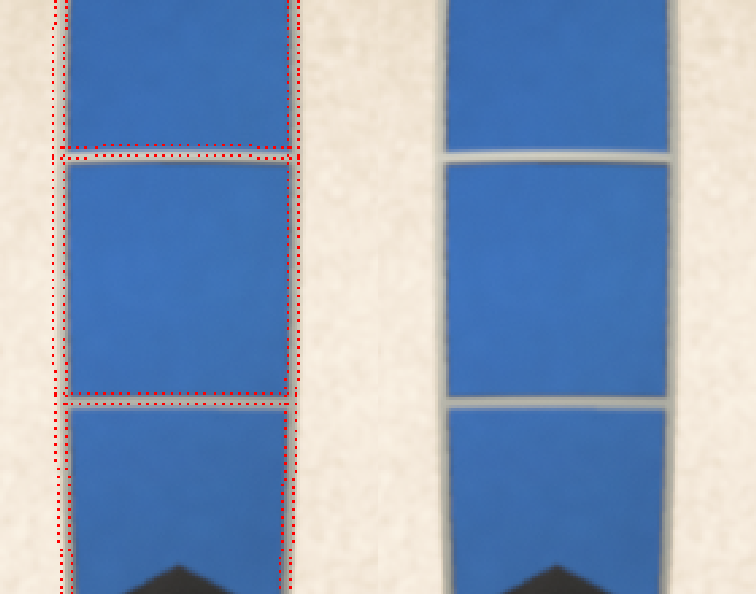

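>>> {"method": "carry_out", "body": {"targets": [[[0.3, 20, -3], [0, 0, 0]], [[0, 30, 0], [0, 0, 0]], [[0, 30, 0], [0, 0, 0]], [[0, 25, 0], [0, 0, 0]], [[0, 15, 0], [0, 0, 0]], [[0, 10, 0], [0, 0, 0]], [[0, 2, 0], [0, 0, 0]], [[0, 0, 0], [0, 0, 0]], [[0, 0, 0], [0, 0, 0]]]}}

```text
time_s: 7.45
tool_pos: [0.6317, -0.0428, 0.0209]
tool_rot: [-90.0, -0.1, -7.5]
force: [0.5, -1.1, -3.8]
grip_width: 0.0399
```

```bash
python3 - <<'E'
from look import *
for i in range(5):
    o=env.get_obs(); print(o['tool_pos']*1e3,o['tool_rot'],o['force'],o['qpos']); env.read_camera('top')
E
```

```text
[631.71 -42.78  20.92] [-89.97  -0.13  -7.52] [ 0.52 -1.11 -3.75] [-25.4   29.1   34.14  98.64 -18.82  57.92   7.94]
[631.66 -42.79  20.91] [-89.97  -0.13  -7.52] [ 0.19  0.76 -3.49] [-25.4   29.1   34.14  98.64 -18.82  57.92   7.94]
[631.54 -42.78  20.77] [-89.97  -0.12  -7.52] [ 0.45  0.69 -3.11] [-25.4   29.1   34.13  98.65 -18.82  57.92   7.95]
[631.34 -42.75  20.57] [-89.97  -0.1   -7.53] [-0.24 -0.88 -4.57] [-25.4   29.11  34.13  98.67 -18.83  57.92   7.95]
[631.19 -42.77  20.4 ] [-89.97  -0.08  -7.53] [-0.7  -0.35 -4.09] [-25.4   29.12  34.13  98.68 -18.83  57.91   7.95]
```

>>> {"method": "carry_out", "body": {"targets": [[[-0.6, 1, 0.8], [0, 0, 0]], [[0, 1, 0], [0, 0, 0]], [[0, 1, 0], [0, 0, 0]], [[0, 0, 0], [0, 0, 0]], [[0, 0, 0], [0, 0, 0]], [[0, 0, 0], [0, 0, 0]]]}}

```text
time_s: 8.3
tool_pos: [0.6301, -0.0419, 0.0166]
tool_rot: [-90.0, -0.0, -7.5]
force: [-0.5, -0.2, -3.7]
grip_width: 0.0396
```

>>> {"method": "carry_out", "body": {"targets": [[[0, 1, 0.3], [0, 0, 0]], [[0, 0.5, 0], [0, 0, 0]], [[0, 0.5, 0], [0, 0, 0]], [[0, 0.5, 0], [0, 0, 0]], [[0, 0, 0], [0, 0, 0]], [[0, 0, 0], [0, 0, 0]], [[0, 0, 0], [0, 0, 0]]]}}

```text
time_s: 9.0
tool_pos: [0.6302, -0.0416, 0.0141]
tool_rot: [-90.0, -0.0, -7.5]
force: [-0.4, 0.1, -3.8]
grip_width: 0.0396
```

>>> {"method": "carry_out", "body": {"targets": [[[0, 0.5, 0], [0, 0, 0]], [[0, 0.5, 0], [0, 0, 0]], [[0, 0, 0], [0, 0, 0]], [[0, 0, 0], [0, 0, 0]], [[0, 0, 0], [0, 0, 0]]]}}

```text
time_s: 9.5
tool_pos: [0.6303, -0.0416, 0.0136]
tool_rot: [-90.0, -0.0, -7.5]
force: [-2.8, -0.7, 4.5]
grip_width: 0.0393
```

>>> {"method": "carry_out", "body": {"targets": [[[0, 0, 0], [0, 0, 0]], [[0, 0, 0], [0, 0, 0]], [[0, 0, 0], [0, 0, 0]], [[0, 0, 0], [0, 0, 0]], [[0, 0, 0], [0, 0, 0]]], "jaw": 0.8}}

```text
time_s: 10.0
tool_pos: [0.6303, -0.0416, 0.013]
tool_rot: [-90.0, -0.0, -7.5]
force: [-0.3, -0.4, -0.7]
grip_width: 0.0673
```

>>> {"method": "carry_out", "body": {"targets": [[[0, -5, 0], [0, 0, 0]], [[0, -15, 0], [0, 0, 0]], [[0, -30, 0], [0, 0, 0]], [[0, -30, 0], [0, 0, 0]], [[0, -30, 0], [0, 0, 0]], [[0, -30, 0], [0, 0, 0]], [[0, 0, 0], [0, 0, 0]], [[0, 0, 0], [0, 0, 0]]], "jaw": 1}}

```text
time_s: 10.8
tool_pos: [0.6308, -0.0417, 0.1548]
tool_rot: [-89.9, -0.2, -7.5]
force: [-0.1, 1.4, 0.1]
grip_width: 0.0869
```

```bash
cat > trayfit.py <<'E'
from look import *
def cells(cal,im,T,th,ks,draw=None):
    """refine tray pose from the blue-cell openings (rim inner edge at z=10mm / floor)"""
    hsv=cv2.cvtColor(im,cv2.COLOR_RGB2HSV)
    blue=cv2.inRange(hsv,(100,90,40),(125,255,255))>0
    return blue
def overlay(im,cal,T,thd,z=.01):
    im=cv2.resize(im,None,fx=3,fy=3,interpolation=cv2.INTER_CUBIC)
    th=np.radians(thd);c,s=np.cos(th),np.sin(th);R=np.array([[c,-s],[s,c]])
    def L(a,b):
        a,b=np.array(a),np.array(b)
        X=np.array([np.r_[(T+R@(a+(b-a)*t))/1e3,z] for t in np.linspace(0,1,120)])
        p=(fproj(cal,X)+.5)*3-.5
        cv2.polylines(im,[np.round(p).astype(np.int32)],False,(255,0,0),1)
    for y in(-227,-137,-133,-47,-43,43,47,133,137,223,227): L([-44,y],[44,y])
    for x in(-44,-40,40,44): L([x,-227],[x,227])
    return im
E
python3 - <<'E'
from trayfit import *
o=look('hex_slug',[.630,-.0406,-7],'w4',.005)
im=env.read_camera('wrist');cal=wristcal(env.get_calibration('wrist'),env.get_obs())
v=overlay(im,cal,np.array([641.5,48.8]),-7.52)
cv2.imwrite('pics/w4o.png',v[0:840,240*3:400*3][240:840])
for c in('top','scene'):
  for d in env.outline_of(c,'hex_slug'):
    print(c,d['xy'],fit([(env.get_calibration(c),d['mask'])],'hex_slug',[.630,-.0406,-7],.005) if abs(backproj(env.get_calibration(c),d['xy'],.02)[0]-.63)<.05 else '')
E
```

```text
10.8 [ 0.63 -0.04  0.15] [-89.94  -0.15  -7.53] [-0.13  1.39  0.09] 0.08687932749297032
expected px [313.82 187.72]
hex_slug 0.61 [76.2, 9.7] fit (array([630. , -40.6,  -7. ]), np.float64(764.0), np.int64(764))
hex_slug 0.6 [314.7, 193.9] fit (array([631.06, -40.78,  51.83]), np.float64(26.282629757785465), np.int64(1811))
scene [420.9, 143.6] 
scene [394.1, 164.4]
```

View pics/w4o.png

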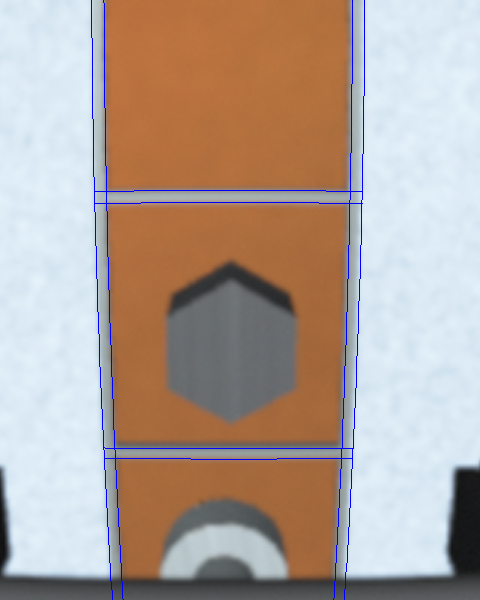

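View pics/w4.png

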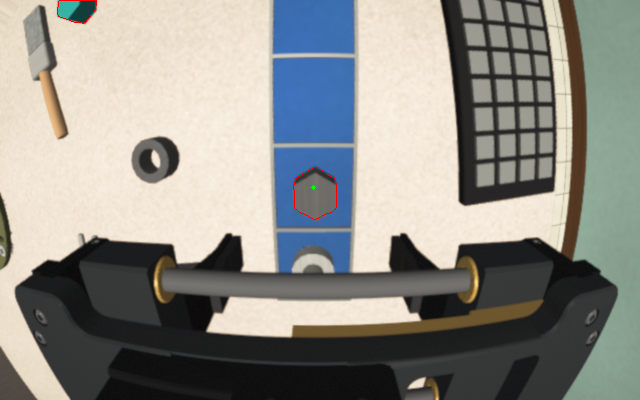

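Hex stands near the middle of its cell (wrist pixel 315,194; about 1 mm off centre) and the standards stand. Next is the block.

```bash
python3 - <<'E'
from look import *
plan(env.get_obs(),[.467,-.1315,.150],0,5)
E
```

```text
dist/row 37.1 rot/row 1.51
[[[-29.8,0.5,-22.1],[0.0,-1.51,-0.02]],[[-30.4,0.4,-21.3],[0.0,-1.51,-0.02]],[[-31.0,0.4,-20.5],[0.0,-1.51,-0.02]],[[-31.5,0.4,-19.7],[0.0,-1.51,-0.02]],[[-32.0,0.4,-18.8],[0.0,-1.51,-0.02]]]
```

>>> {"method": "carry_out", "body": {"targets": [[[-30, 1, -22], [0, -1.5, 0]], [[-30, 1, -21], [0, -1.5, 0]], [[-31, 0, -21], [0, -1.5, 0]], [[-32, 0, -20], [0, -1.5, 0]], [[-32, 0, -19], [0, -1.5, 0]], [[0, 0, 0], [0, 0, 0]], [[0, 0, 0], [0, 0, 0]], [[0, 0, 0], [0, 0, 0]], [[0, 0, 0], [0, 0, 0]]]}}

```text
time_s: 11.95
tool_pos: [0.4683, -0.1314, 0.1509]
tool_rot: [-90.0, 0.0, 0.1]
force: [0.1, -0.2, 0.4]
grip_width: 0.0872
```

```bash
python3 - <<'E'
from look import *
np.set_printoptions(precision=4)
look('square_block',[.467,-.1315,0],'w5')
E
```

```text
11.95 [ 0.4683 -0.1314  0.1509] [-90.0463   0.0163   0.0589] [ 0.056  -0.1565  0.4127] 0.08719446808900491
expected px [313.8786 188.0841]
square_block 0.79 [311.9, 196.5] fit (array([ 467.3913, -132.7224,   90.0161]), np.float64(46.979515570934254), np.int64(1914))
```

View pics/w5.png

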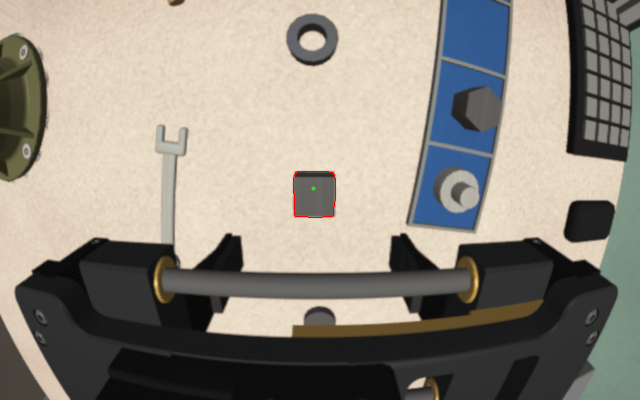

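The block is at (313,194), square to the jaws and with nothing near it. I descend.

>>> {"method": "carry_out", "body": {"targets": [[[-1, 20, -1], [0, 0, 0]], [[0, 30, 0], [0, 0, 0]], [[0, 30, 0], [0, 0, 0]], [[0, 25, 0], [0, 0, 0]], [[0, 20, 0], [0, 0, 0]], [[0, 10, 0], [0, 0, 0]], [[0, 7, 0], [0, 0, 0]], [[0, 0, 0], [0, 0, 0]], [[0, 0, 0], [0, 0, 0]], [[0, 0, 0], [0, 0, 0]]]}}

```text
time_s: 13.05
tool_pos: [0.4673, -0.1332, 0.01]
tool_rot: [-90.0, -0.1, -0.0]
force: [0.2, -0.9, -0.0]
grip_width: 0.0874
```

>>> {"method": "carry_out", "body": {"targets": [[[0, 0, 0], [0, 0, 0]], [[0, 0, 0], [0, 0, 0]], [[0, 0, 0], [0, 0, 0]], [[0, 0, 0], [0, 0, 0]], [[0, 0, 0], [0, 0, 0]], [[0, 0, 0], [0, 0, 0]], [[0, 0, 0], [0, 0, 0]], [[0, 0, 0], [0, 0, 0]], [[0, 0, 0], [0, 0, 0]], [[0, 0, 0], [0, 0, 0]]], "jaw": 0, "squeeze": 35}}

```text
time_s: 14.05
tool_pos: [0.4665, -0.1331, 0.009]
tool_rot: [-90.0, -0.0, -0.0]
force: [-1.5, 0.1, 0.1]
grip_width: 0.0394
```

>>> {"method": "carry_out", "body": {"targets": [[[0, -5, 0], [0, 0, 0]], [[0, -15, 0], [0, 0, 0]], [[0, -30, 0], [0, 0, 0]], [[0, -30, 0], [0, 0, 0]], [[0, -30, 0], [0, 0, 0]], [[0, -30, 0], [0, 0, 0]], [[0, 0, 0], [0, 0, 0]], [[0, 0, 0], [0, 0, 0]], [[0, 0, 0], [0, 0, 0]]]}}

```text
time_s: 14.95
tool_pos: [0.465, -0.1328, 0.1474]
tool_rot: [-90.0, 0.2, -0.0]
force: [-0.1, 0.5, -4.4]
grip_width: 0.0393
```

```bash
python3 - <<'E'
from look import *
T=np.array([641.5,48.8]);th=np.radians(-7.52);g=T+90*np.array([-np.sin(th),np.cos(th)]);print(g)
plan(env.get_obs(),[g[0]/1e3,g[1]/1e3,.150],-7.5,9)
E
```

```text
[653.28 138.03]
dist/row 36.7 rot/row 0.83
[[[20.9,-0.4,30.1],[-0.0,0.83,-0.02]],[[20.5,-0.3,30.4],[-0.0,0.83,-0.02]],[[20.0,-0.3,30.7],[-0.0,0.83,-0.02]],[[19.6,-0.3,31.0],[-0.0,0.83,-0.02]],[[19.1,-0.3,31.3],[-0.0,0.83,-0.02]],[[18.7,-0.3,31.5],[-0.0,0.83,-0.02]],[[18.2,-0.3,31.8],[-0.0,0.83,-0.02]],[[17.8,-0.3,32.1],[-0.0,0.83,-0.02]],[[17.3,-0.3,32.3],[-0.0,0.83,-0.02]]]
```

>>> {"method": "carry_out", "body": {"targets": [[[21, 0, 30], [0, 0.8, 0]], [[20, 0, 30], [0, 0.8, 0]], [[20, -1, 31], [0, 0.8, 0]], [[20, -1, 31], [0, 0.8, 0]], [[19, -1, 31], [0, 0.9, 0]], [[19, 0, 32], [0, 0.9, 0]], [[18, 0, 32], [0, 0.9, 0]], [[18, 0, 32], [0, 0.8, 0]], [[17, 0, 32], [0, 0.8, 0]], [[0, 0, 0], [0, 0, 0]], [[0, 0, 0], [0, 0, 0]], [[0, 0, 0], [0, 0, 0]]]}}

```text
time_s: 16.15
tool_pos: [0.6535, 0.1358, 0.1503]
tool_rot: [-90.1, 0.1, -7.6]
force: [-0.2, -0.8, -4.1]
grip_width: 0.04
```

```bash
python3 - <<'E'
from trayfit import *
o=env.get_obs();im=env.read_camera('wrist');cal=wristcal(env.get_calibration('wrist'),o)
print(o['tool_pos']*1e3,o['tool_rot'])
cv2.imwrite('pics/w6.png',im[:,:,::-1])
v=overlay(im,cal,np.array([641.5,48.8]),-7.52)
cv2.imwrite('pics/w6o.png',v[0:900,190*3:440*3][330:900])
E
```

```text
[653.54 135.83 150.31] [-90.14   0.15  -7.61]
```

View pics/w6o.png

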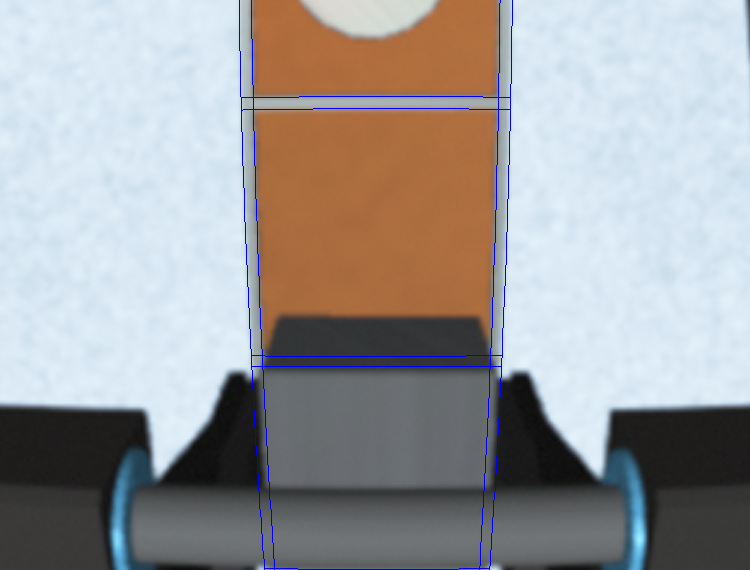

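>>> {"method": "carry_out", "body": {"targets": [[[-0.5, 20, 1.6], [0, 0, 0]], [[0, 30, 0], [0, 0, 0]], [[0, 30, 0], [0, 0, 0]], [[0, 25, 0], [0, 0, 0]], [[0, 15, 0], [0, 0, 0]], [[0, 10, 0], [0, 0, 0]], [[0, 2, 0], [0, 0, 0]], [[0, 0, 0], [0, 0, 0]], [[0, 0, 0], [0, 0, 0]], [[0, 0, 0], [0, 0, 0]], [[0, 0, 0], [0, 0, 0]], [[0, 0, 0], [0, 0, 0]]]}}

```text
time_s: 17.4
tool_pos: [0.6545, 0.1395, 0.0206]
tool_rot: [-90.0, -0.0, -7.5]
force: [-0.5, 0.5, -3.9]
grip_width: 0.04
```

>>> {"method": "carry_out", "body": {"targets": [[[-0.8, 1, -2], [0, 0, 0]], [[0, 1, 0], [0, 0, 0]], [[0, 1, 0], [0, 0, 0]], [[0, 1, 0], [0, 0, 0]], [[0, 0, 0], [0, 0, 0]], [[0, 0, 0], [0, 0, 0]], [[0, 0, 0], [0, 0, 0]], [[0, 0, 0], [0, 0, 0]]]}}

```text
time_s: 18.2
tool_pos: [0.6533, 0.1375, 0.0162]
tool_rot: [-90.0, -0.0, -7.5]
force: [-0.1, -0.4, -3.5]
grip_width: 0.0395
```

>>> {"method": "carry_out", "body": {"targets": [[[0, 0.5, 0], [0, 0, 0]], [[0, 0.5, 0], [0, 0, 0]], [[0, 0.5, 0], [0, 0, 0]], [[0, 0.4, 0], [0, 0, 0]], [[0, 0, 0], [0, 0, 0]], [[0, 0, 0], [0, 0, 0]], [[0, 0, 0], [0, 0, 0]]]}}

```text
time_s: 18.9
tool_pos: [0.6532, 0.1374, 0.0142]
tool_rot: [-90.0, -0.0, -7.5]
force: [0.0, -0.2, -4.4]
grip_width: 0.0393
```

>>> {"method": "carry_out", "body": {"targets": [[[0, 0.4, 0], [0, 0, 0]], [[0, 0.3, 0], [0, 0, 0]], [[0, 0, 0], [0, 0, 0]], [[0, 0, 0], [0, 0, 0]], [[0, 0, 0], [0, 0, 0]]]}}

```text
time_s: 19.4
tool_pos: [0.6533, 0.1374, 0.0141]
tool_rot: [-90.0, -0.0, -7.5]
force: [-4.0, -1.0, 5.4]
grip_width: 0.0397
```

Contact felt. I release, back off, and take a look.

>>> {"method": "carry_out", "body": {"targets": [[[0, 0, 0], [0, 0, 0]], [[0, 0, 0], [0, 0, 0]], [[0, 0, 0], [0, 0, 0]], [[0, 0, 0], [0, 0, 0]], [[0, 0, 0], [0, 0, 0]]], "jaw": 0.8}}

```text
time_s: 19.9
tool_pos: [0.6534, 0.1374, 0.0134]
tool_rot: [-90.0, -0.0, -7.5]
force: [0.3, -0.7, 0.6]
grip_width: 0.0674
```

>>> {"method": "carry_out", "body": {"targets": [[[0, -5, 0], [0, 0, 0]], [[0, -15, 0], [0, 0, 0]], [[0, -30, 0], [0, 0, 0]], [[0, -30, 0], [0, 0, 0]], [[0, -30, 0], [0, 0, 0]], [[0, -30, 0], [0, 0, 0]], [[0, 0, 0], [0, 0, 0]], [[0, 0, 0], [0, 0, 0]], [[0, 0, 0], [0, 0, 0]]], "jaw": 1}}

```text
time_s: 20.8
tool_pos: [0.6526, 0.1374, 0.1531]
tool_rot: [-90.0, 0.1, -7.5]
force: [-1.0, 0.1, -0.3]
grip_width: 0.0864
```

```bash
python3 - <<'E'
from trayfit import *
np.set_printoptions(precision=4)
o=look('square_block',[.6533,.138,-7.5],'w7',.005)
plan(o,[.466,.0185,.150],0,6)
E
```

```text
20.8 [0.6526 0.1374 0.1531] [-90.0075   0.0588  -7.5228] [-1.0043  0.0999 -0.2678] 0.08644082320108804
expected px [315.8049 188.2448]
square_block 0.56 [312.7, 192.9] fit (array([654.0101, 138.099 ,  -7.2477]), np.float64(108.18665128796616), np.int64(1861))
dist/row 36.9 rot/row 1.25
[[[-28.2,0.5,-23.7],[0.0,-1.25,-0.01]],[[-28.8,0.5,-23.1],[0.0,-1.25,-0.01]],[[-29.3,0.5,-22.5],[0.0,-1.25,-0.01]],[[-29.7,0.5,-21.8],[0.0,-1.25,-0.01]],[[-30.2,0.5,-21.2],[0.0,-1.25,-0.01]],[[-30.7,0.5,-20.5],[0.0,-1.25,-0.01]]]
```

View pics/w7.png

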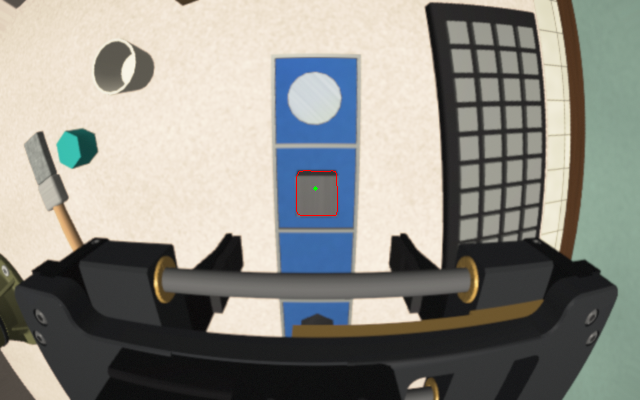

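The block sits in the middle of the cell next to the plain standard, at (317,193). Next is the ring.

>>> {"method": "carry_out", "body": {"targets": [[[-28, 1, -24], [0, -1.3, 0]], [[-29, 1, -23], [0, -1.3, 0]], [[-29, 0, -22], [0, -1.2, 0]], [[-30, 0, -22], [0, -1.2, 0]], [[-30, 0, -21], [0, -1.2, 0]], [[-31, 0, -21], [0, -1.3, 0]], [[0, 0, 0], [0, 0, 0]], [[0, 0, 0], [0, 0, 0]], [[0, 0, 0], [0, 0, 0]], [[0, 0, 0], [0, 0, 0]]]}}

```text
time_s: 21.9
tool_pos: [0.4672, 0.0188, 0.1514]
tool_rot: [-90.1, -0.0, 0.0]
force: [0.7, 0.5, -0.3]
grip_width: 0.0872
```

```bash
python3 - <<'E'
from trayfit import *
np.set_printoptions(precision=4)
o=look('thick_ring',[.466,.0185,0],'w8')
E
```

```text
21.9 [0.4672 0.0188 0.1514] [-90.0504  -0.0043   0.0232] [ 0.6535  0.4762 -0.3027] 0.08720110871676563
expected px [313.8617 188.151 ]
thick_ring 0.89 [316.9, 198.3] fit (array([465.3862,  17.9896,   5.1189]), np.float64(128.92407535563245), np.int64(1998))
```

View pics/w8.png

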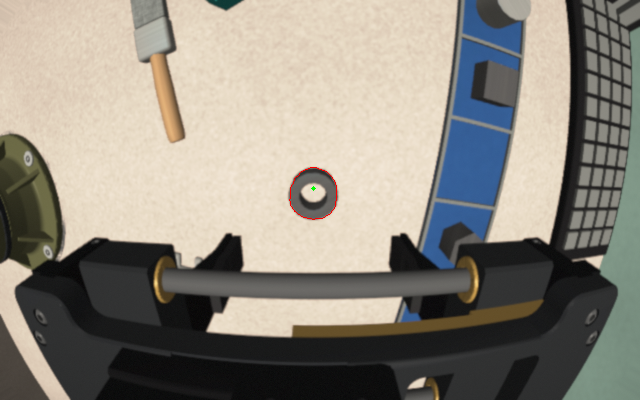

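>>> {"method": "carry_out", "body": {"targets": [[[-1.4, 20, -0.5], [0, 0, 0]], [[0, 30, 0], [0, 0, 0]], [[0, 30, 0], [0, 0, 0]], [[0, 25, 0], [0, 0, 0]], [[0, 20, 0], [0, 0, 0]], [[0, 10, 0], [0, 0, 0]], [[0, 7, 0], [0, 0, 0]], [[0, 0, 0], [0, 0, 0]], [[0, 0, 0], [0, 0, 0]], [[0, 0, 0], [0, 0, 0]]]}}

```text
time_s: 23.0
tool_pos: [0.466, 0.0179, 0.0103]
tool_rot: [-90.0, -0.1, -0.0]
force: [-0.1, -0.9, -0.9]
grip_width: 0.0868
```

>>> {"method": "carry_out", "body": {"targets": [[[0, 0, 0], [0, 0, 0]], [[0, 0, 0], [0, 0, 0]], [[0, 0, 0], [0, 0, 0]], [[0, 0, 0], [0, 0, 0]], [[0, 0, 0], [0, 0, 0]], [[0, 0, 0], [0, 0, 0]], [[0, 0, 0], [0, 0, 0]], [[0, 0, 0], [0, 0, 0]], [[0, 0, 0], [0, 0, 0]], [[0, 0, 0], [0, 0, 0]]], "jaw": 0, "squeeze": 30}}

```text
time_s: 24.0
tool_pos: [0.4649, 0.0177, 0.0094]
tool_rot: [-90.0, 0.0, -0.0]
force: [-1.6, -0.7, 1.2]
grip_width: 0.0471
```

>>> {"method": "carry_out", "body": {"targets": [[[0, -5, 0], [0, 0, 0]], [[0, -15, 0], [0, 0, 0]], [[0, -30, 0], [0, 0, 0]], [[0, -30, 0], [0, 0, 0]], [[0, -30, 0], [0, 0, 0]], [[0, -30, 0], [0, 0, 0]], [[0, 0, 0], [0, 0, 0]], [[0, 0, 0], [0, 0, 0]], [[0, 0, 0], [0, 0, 0]]]}}

```text
time_s: 24.9
tool_pos: [0.4638, 0.0175, 0.148]
tool_rot: [-90.0, 0.1, -0.0]
force: [-0.6, 0.3, -4.1]
grip_width: 0.0469
```

```bash
python3 - <<'E'
from look import *
im=env.read_camera('wrist');cv2.imwrite('pics/w9.png',im[:,:,::-1])
plan(env.get_obs(),[.6415,.0488,.150],-7.5,5)
E
```

```text
dist/row 36.1 rot/row 1.49
[[[35.5,-0.5,6.3],[0.01,1.49,-0.03]],[[35.4,-0.5,7.2],[0.01,1.49,-0.03]],[[35.2,-0.5,8.1],[0.01,1.49,-0.03]],[[34.9,-0.5,9.0],[0.01,1.49,-0.03]],[[34.7,-0.5,9.9],[0.01,1.49,-0.03]]]
```

View pics/w9.png

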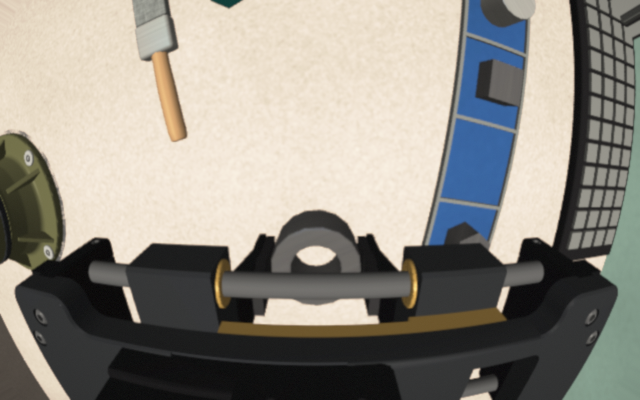

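>>> {"method": "carry_out", "body": {"targets": [[[35, 0, 6], [0, 1.5, 0]], [[35, 0, 7], [0, 1.5, 0]], [[35, -1, 8], [0, 1.5, 0]], [[35, -1, 9], [0, 1.5, 0]], [[35, 0, 10], [0, 1.5, 0]], [[0, 0, 0], [0, 0, 0]], [[0, 0, 0], [0, 0, 0]], [[0, 0, 0], [0, 0, 0]], [[0, 0, 0], [0, 0, 0]]]}}

```text
time_s: 25.85
tool_pos: [0.6411, 0.048, 0.1513]
tool_rot: [-90.0, 0.0, -7.6]
force: [-0.5, -0.3, -3.6]
grip_width: 0.0473
```

>>> {"method": "carry_out", "body": {"targets": [[[0, 20, 0.5], [0, 0, 0]], [[0, 30, 0], [0, 0, 0]], [[0, 30, 0], [0, 0, 0]], [[0, 25, 0], [0, 0, 0]], [[0, 15, 0], [0, 0, 0]], [[0, 10, 0], [0, 0, 0]], [[0, 3, 0], [0, 0, 0]], [[0, 0, 0], [0, 0, 0]], [[0, 0, 0], [0, 0, 0]], [[0, 0, 0], [0, 0, 0]], [[0, 0, 0], [0, 0, 0]], [[0, 0, 0], [0, 0, 0]]]}}

```text
time_s: 27.05
tool_pos: [0.6425, 0.0489, 0.0189]
tool_rot: [-90.0, -0.0, -7.5]
force: [0.1, 0.3, -3.0]
grip_width: 0.0473
```

>>> {"method": "carry_out", "body": {"targets": [[[-0.7, 0.8, -0.4], [0, 0, 0]], [[0, 0.8, 0], [0, 0, 0]], [[0, 0.8, 0], [0, 0, 0]], [[0, 0.5, 0], [0, 0, 0]], [[0, 0.3, 0], [0, 0, 0]], [[0, 0, 0], [0, 0, 0]], [[0, 0, 0], [0, 0, 0]], [[0, 0, 0], [0, 0, 0]], [[0, 0, 0], [0, 0, 0]]]}}

```text
time_s: 27.95
tool_pos: [0.6414, 0.0485, 0.0153]
tool_rot: [-90.0, -0.0, -7.5]
force: [-0.8, 0.5, -3.0]
grip_width: 0.0475
```

>>> {"method": "carry_out", "body": {"targets": [[[0, 0.4, 0], [0, 0, 0]], [[0, 0.4, 0], [0, 0, 0]], [[0, 0.4, 0], [0, 0, 0]], [[0, 0, 0], [0, 0, 0]], [[0, 0, 0], [0, 0, 0]], [[0, 0, 0], [0, 0, 0]]]}}

```text
time_s: 28.55
tool_pos: [0.6415, 0.0486, 0.0145]
tool_rot: [-90.0, -0.0, -7.5]
force: [-3.1, 0.3, 4.1]
grip_width: 0.0469
```

>>> {"method": "carry_out", "body": {"targets": [[[0, 0, 0], [0, 0, 0]], [[0, 0, 0], [0, 0, 0]], [[0, 0, 0], [0, 0, 0]], [[0, 0, 0], [0, 0, 0]], [[0, 0, 0], [0, 0, 0]]], "jaw": 0.85}}

```text
time_s: 29.05
tool_pos: [0.6415, 0.0486, 0.014]
tool_rot: [-90.0, -0.0, -7.5]
force: [-0.9, -1.1, -0.1]
grip_width: 0.0725
```

>>> {"method": "carry_out", "body": {"targets": [[[0, -5, 0], [0, 0, 0]], [[0, -15, 0], [0, 0, 0]], [[0, -30, 0], [0, 0, 0]], [[0, -30, 0], [0, 0, 0]], [[0, -30, 0], [0, 0, 0]], [[0, -30, 0], [0, 0, 0]], [[0, 0, 0], [0, 0, 0]], [[0, 0, 0], [0, 0, 0]], [[0, 0, 0], [0, 0, 0]]], "jaw": 1}}

```text
time_s: 29.95
tool_pos: [0.6408, 0.0486, 0.1535]
tool_rot: [-90.0, 0.1, -7.5]
force: [-1.2, -0.1, -1.4]
grip_width: 0.0868
```

```bash
python3 - <<'E'
from trayfit import *
np.set_printoptions(precision=4)
o=look('thick_ring',[.6415,.0488,0],'w10',.005)
plan(o,[.4728,-.2975,.150],-7.5,10)
E
```

```text
29.95 [0.6408 0.0486 0.1535] [-90.0017   0.0696  -7.5224] [-1.2064 -0.1408 -1.3851] 0.08681784132210882
expected px [315.9629 188.5372]
thick_ring 0.8 [322.2, 199.0] fit (array([641.9465,  48.6445,   3.3366]), np.float64(106.1756862745098), np.int64(2064))
dist/row 38.5 rot/row 0.01
[[[-12.1,0.4,-36.5],[0.0,-0.0,-0.01]],[[-12.1,0.4,-36.5],[0.0,-0.0,-0.01]],[[-12.1,0.4,-36.5],[0.0,-0.0,-0.01]],[[-12.1,0.4,-36.5],[0.0,-0.0,-0.01]],[[-12.1,0.4,-36.5],[0.0,-0.0,-0.01]],[[-12.1,0.4,-36.5],[0.0,-0.0,-0.01]],[[-12.1,0.4,-36.5],[0.0,-0.0,-0.01]],[[-12.1,0.4,-36.5],[0.0,-0.0,-0.01]],[[-12.1,0.4,-36.5],[0.0,-0.0,-0.01]],[[-12.1,0.4,-36.5],[0.0,-0.0,-0.01]]]
```

View pics/w10.png

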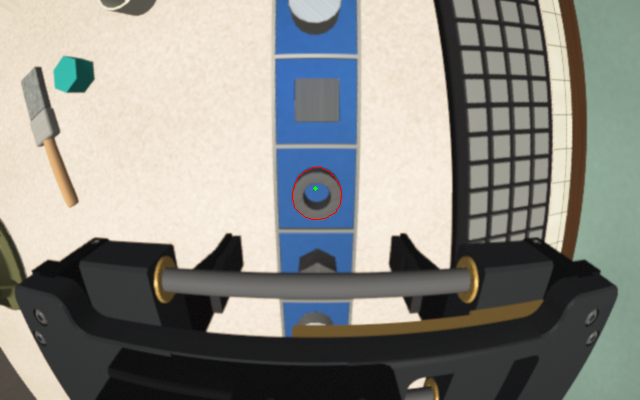

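The ring is centred at (317,194). The disc is last.

>>> {"method": "carry_out", "body": {"targets": [[[-12, 0, -36], [0, 0, 0]], [[-12, 0, -37], [0, 0, 0]], [[-12, 0, -36], [0, 0, 0]], [[-12, 0, -37], [0, 0, 0]], [[-12, 1, -36], [0, 0, 0]], [[-12, 1, -37], [0, 0, 0]], [[-12, 1, -36], [0, 0, 0]], [[-12, 1, -37], [0, 0, 0]], [[-12, 0, -36], [0, 0, 0]], [[-13, 0, -37], [0, 0, 0]], [[0, 0, 0], [0, 0, 0]], [[0, 0, 0], [0, 0, 0]]]}}

```text
time_s: 31.25
tool_pos: [0.4726, -0.2981, 0.1494]
tool_rot: [-90.0, 0.1, -7.7]
force: [1.0, 1.1, -0.1]
grip_width: 0.0868
```

```bash
python3 - <<'E'
from trayfit import *
np.set_printoptions(precision=4)
o=look('flat_disc',[.4728,-.2975,0],'w11')
E
```

```text
31.25 [ 0.4726 -0.2981  0.1494] [-89.9732   0.068   -7.6873] [ 0.9961  1.1454 -0.116 ] 0.08680016557352553
expected px [315.342  188.0704]
flat_disc 0.77 [318.9, 187.1] fit (array([ 473.3854, -298.666 ,    0.2618]), np.float64(73.59893886966552), np.int64(1228))
```

View pics/w11.png

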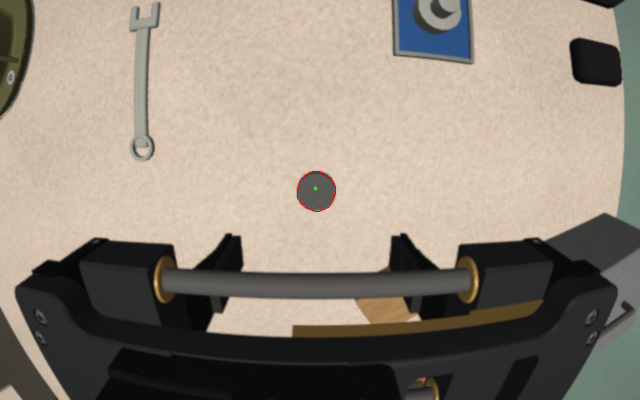

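>>> {"method": "carry_out", "body": {"targets": [[[0.5, 20, -0.5], [0, 0, 0]], [[0, 30, 0], [0, 0, 0]], [[0, 30, 0], [0, 0, 0]], [[0, 25, 0], [0, 0, 0]], [[0, 20, 0], [0, 0, 0]], [[0, 10, 0], [0, 0, 0]], [[0, 6, 0], [0, 0, 0]], [[0, 2, 0], [0, 0, 0]], [[0, 0, 0], [0, 0, 0]], [[0, 0, 0], [0, 0, 0]], [[0, 0, 0], [0, 0, 0]]]}}

```text
time_s: 32.45
tool_pos: [0.4747, -0.2983, 0.0078]
tool_rot: [-90.0, -0.1, -7.5]
force: [0.3, 0.8, 0.1]
grip_width: 0.087
```

>>> {"method": "carry_out", "body": {"targets": [[[-1, 1, 0], [0, 0, 0]], [[0, 1, 0], [0, 0, 0]], [[0, 1, 0], [0, 0, 0]], [[0, 0.5, 0], [0, 0, 0]], [[0, 0, 0], [0, 0, 0]], [[0, 0, 0], [0, 0, 0]], [[0, 0, 0], [0, 0, 0]]]}}

```text
time_s: 33.15
tool_pos: [0.4732, -0.2979, 0.0036]
tool_rot: [-90.0, -0.0, -7.5]
force: [-0.5, -0.4, 0.8]
grip_width: 0.0871
```

>>> {"method": "carry_out", "body": {"targets": [[[0, 0, -0.5], [0, 0, 0]], [[0, 0, 0], [0, 0, 0]], [[0, 0, 0], [0, 0, 0]], [[0, 0, 0], [0, 0, 0]], [[0, 0, 0], [0, 0, 0]], [[0, 0, 0], [0, 0, 0]], [[0, 0, 0], [0, 0, 0]], [[0, 0, 0], [0, 0, 0]], [[0, 0, 0], [0, 0, 0]], [[0, 0, 0], [0, 0, 0]]], "jaw": 0, "squeeze": 25}}

```text
time_s: 34.15
tool_pos: [0.4731, -0.2984, 0.0036]
tool_rot: [-90.0, -0.0, -7.5]
force: [-0.1, 0.1, 1.0]
grip_width: 0.0388
```

>>> {"method": "carry_out", "body": {"targets": [[[0, -5, 0], [0, 0, 0]], [[0, -15, 0], [0, 0, 0]], [[0, -30, 0], [0, 0, 0]], [[0, -30, 0], [0, 0, 0]], [[0, -30, 0], [0, 0, 0]], [[0, -30, 0], [0, 0, 0]], [[0, -10, 0], [0, 0, 0]], [[0, 0, 0], [0, 0, 0]], [[0, 0, 0], [0, 0, 0]]]}}

```text
time_s: 35.05
tool_pos: [0.4725, -0.2979, 0.1527]
tool_rot: [-90.0, 0.1, -7.5]
force: [-0.5, 0.7, -1.9]
grip_width: 0.0387
```

```bash
python3 - <<'E'
from look import *
o=env.get_obs();print(o['tool_pos'],o['grip_width'])
im=env.read_camera('wrist');cv2.imwrite('pics/w12.png',im[:,:,::-1])
plan(o,[.6536,.1380,.150],-7.5,12)
E
```

```text
[ 0.47 -0.3   0.15] 0.038742877467032734
dist/row 39.3 rot/row 0.01
[[[10.2,0.2,38.0],[-0.0,-0.0,-0.0]],[[10.2,0.2,38.0],[-0.0,-0.0,-0.0]],[[10.2,0.2,38.0],[-0.0,-0.0,-0.0]],[[10.2,0.2,38.0],[-0.0,-0.0,-0.0]],[[10.2,0.2,38.0],[-0.0,-0.0,-0.0]],[[10.2,0.2,38.0],[-0.0,-0.0,-0.0]],[[10.2,0.2,38.0],[-0.0,-0.0,-0.0]],[[10.2,0.2,38.0],[-0.0,-0.0,-0.0]],[[10.2,0.2,38.0],[-0.0,-0.0,-0.0]],[[10.2,0.2,38.0],[-0.0,-0.0,-0.0]],[[10.2,0.2,38.0],[-0.0,-0.0,-0.0]],[[10.2,0.2,38.0],[-0.0,-0.0,-0.0]]]
```

View pics/w12.png

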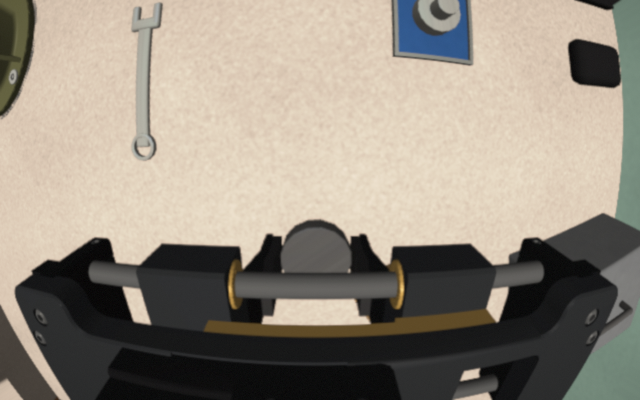

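>>> {"method": "carry_out", "body": {"targets": [[[10, 0, 38], [0, 0, 0]], [[10, 0, 38], [0, 0, 0]], [[10, 0, 38], [0, 0, 0]], [[10, 0, 38], [0, 0, 0]], [[10, 0, 38], [0, 0, 0]], [[10, 0, 38], [0, 0, 0]], [[10, 0, 38], [0, 0, 0]], [[10, 0, 38], [0, 0, 0]], [[10, 1, 38], [0, 0, 0]], [[10, 1, 38], [0, 0, 0]], [[11, 0, 38], [0, 0, 0]], [[11, 0, 38], [0, 0, 0]]]}}

```text
time_s: 36.3
tool_pos: [0.653, 0.139, 0.1491]
tool_rot: [-90.1, 0.2, -7.5]
force: [0.2, 0.3, -1.3]
grip_width: 0.0395
```

>>> {"method": "carry_out", "body": {"targets": [[[0, 0, 0], [0, 0, 0]], [[0, 0, 0], [0, 0, 0]], [[0, 0, 0], [0, 0, 0]], [[0, 0, 0], [0, 0, 0]]]}}

```text
time_s: 36.7
tool_pos: [0.6533, 0.1355, 0.1511]
tool_rot: [-90.1, 0.0, -7.7]
force: [-0.9, 0.3, -1.4]
grip_width: 0.0389
```

>>> {"method": "carry_out", "body": {"targets": [[[0, 20, 2], [0, 0, 0]], [[0, 25, 0], [0, 0, 0]], [[0, 25, 0], [0, 0, 0]], [[0, 20, 0], [0, 0, 0]], [[0, 10, 0], [0, 0, 0]], [[0, 5, 0], [0, 0, 0]], [[0, 0, 0], [0, 0, 0]], [[0, 0, 0], [0, 0, 0]], [[0, 0, 0], [0, 0, 0]], [[0, 0, 0], [0, 0, 0]], [[0, 0, 0], [0, 0, 0]], [[0, 0, 0], [0, 0, 0]]]}}

```text
time_s: 37.9
tool_pos: [0.6541, 0.1398, 0.0468]
tool_rot: [-90.0, -0.0, -7.5]
force: [-0.6, 0.3, -0.9]
grip_width: 0.0389
```

>>> {"method": "carry_out", "body": {"targets": [[[-0.4, 1, -1.6], [0, 0, 0]], [[0, 1, 0], [0, 0, 0]], [[0, 1, 0], [0, 0, 0]], [[0, 1, 0], [0, 0, 0]], [[0, 1, 0], [0, 0, 0]], [[0, 0.5, 0], [0, 0, 0]], [[0, 0, 0], [0, 0, 0]], [[0, 0, 0], [0, 0, 0]], [[0, 0, 0], [0, 0, 0]], [[0, 0, 0], [0, 0, 0]]]}}

```text
time_s: 38.9
tool_pos: [0.6534, 0.1382, 0.0412]
tool_rot: [-90.0, -0.0, -7.5]
force: [0.5, -0.5, -2.3]
grip_width: 0.0392
```

```bash
python3 - <<'E'
from look import *
np.set_printoptions(precision=4)
o=env.get_obs();print(o['tool_pos'],o['force'])
im=env.read_camera('wrist');cv2.imwrite('pics/w13.png',cv2.resize(im[140:320,220:420],None,fx=3.3,fy=3.3,interpolation=cv2.INTER_CUBIC)[:,:,::-1])
E
```

```text
[0.6534 0.1382 0.0412] [ 0.5315 -0.4923 -2.3498]
```

View pics/w13.png

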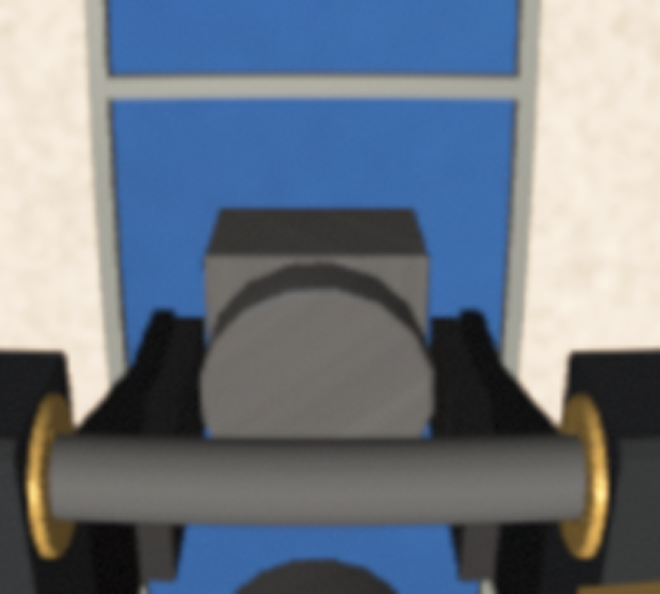

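Disc is centred sideways over the block (crop pixel 317). I lower it until it touches.

>>> {"method": "carry_out", "body": {"targets": [[[0, 0.6, 0], [0, 0, 0]], [[0, 0.5, 0], [0, 0, 0]], [[0, 0.4, 0], [0, 0, 0]], [[0, 0.4, 0], [0, 0, 0]], [[0, 0, 0], [0, 0, 0]], [[0, 0, 0], [0, 0, 0]], [[0, 0, 0], [0, 0, 0]]]}}

```text
time_s: 39.65
tool_pos: [0.6534, 0.1382, 0.0392]
tool_rot: [-90.0, -0.0, -7.5]
force: [-0.1, 0.5, -1.4]
grip_width: 0.0388
```

>>> {"method": "carry_out", "body": {"targets": [[[0, 0.4, 0], [0, 0, 0]], [[0, 0.3, 0], [0, 0, 0]], [[0, 0.2, 0], [0, 0, 0]], [[0, 0, 0], [0, 0, 0]], [[0, 0, 0], [0, 0, 0]], [[0, 0, 0], [0, 0, 0]]]}}

```text
time_s: 40.25
tool_pos: [0.6534, 0.1382, 0.0386]
tool_rot: [-90.0, -0.0, -7.5]
force: [-0.1, -1.3, 2.6]
grip_width: 0.0393
```

>>> {"method": "carry_out", "body": {"targets": [[[0, 0, 0], [0, 0, 0]], [[0, 0, 0], [0, 0, 0]], [[0, 0, 0], [0, 0, 0]], [[0, 0, 0], [0, 0, 0]], [[0, 0, 0], [0, 0, 0]]], "jaw": 0.8}}

```text
time_s: 40.75
tool_pos: [0.6534, 0.1382, 0.0382]
tool_rot: [-90.0, -0.0, -7.5]
force: [-0.0, 0.8, 0.0]
grip_width: 0.0672
```

>>> {"method": "carry_out", "body": {"targets": [[[0, -5, 0], [0, 0, 0]], [[0, -15, 0], [0, 0, 0]], [[0, -30, 0], [0, 0, 0]], [[0, -30, 0], [0, 0, 0]], [[0, -30, 0], [0, 0, 0]], [[0, -10, 0], [0, 0, 0]], [[0, 0, 0], [0, 0, 0]], [[0, 0, 0], [0, 0, 0]], [[0, 0, 0], [0, 0, 0]]], "jaw": 1}}

```text
time_s: 41.65
tool_pos: [0.6522, 0.1382, 0.1565]
tool_rot: [-90.1, 0.2, -7.5]
force: [0.2, -0.5, -0.5]
grip_width: 0.0872
```

```bash
python3 - <<'E'
from trayfit import *
np.set_printoptions(precision=4)
o=look('flat_disc',[.6534,.138,0],'w14',.035)
look('square_block',[.6534,.138,-7.5],'w14b',.005)
im=cv2.imread('pics/w14.png');cv2.imwrite('pics/w14c.png',cv2.resize(im[0:320,200:440],None,fx=1.8,fy=1.8,interpolation=cv2.INTER_CUBIC))
E
```

```text
41.65 [0.6522 0.1382 0.1565] [-90.0589   0.1565  -7.5169] [ 0.2089 -0.4599 -0.4891] 0.08719737128676022
expected px [316.6479 195.71  ]
flat_disc 0.74 [318.5, 198.3] fit (array([653.9995, 138.1159,   5.6484]), np.float64(69.29174932718186), np.int64(1501))
flat_disc 0.22 [317.0, 318.2] fit (array([653.4, 138. ,   0. ]), np.float64(301.0), np.int64(301))
41.75 [0.6525 0.1381 0.1566] [-90.0641   0.1353  -7.5197] [ 0.6047  0.2044 -0.707 ] 0.0868374785680163
expected px [316.3564 187.8661]
square_block 0.82 [316.1, 174.1] fit (array([623.4   , 212.    ,  40.1667]), np.float64(423.0), np.int64(423))
square_block 0.23 [313.7, 164.4] fit (array([675.5584, 183.403 ,   4.9928]), np.float64(13054.425359477125), np.int64(15019))
```

View pics/w14c.png

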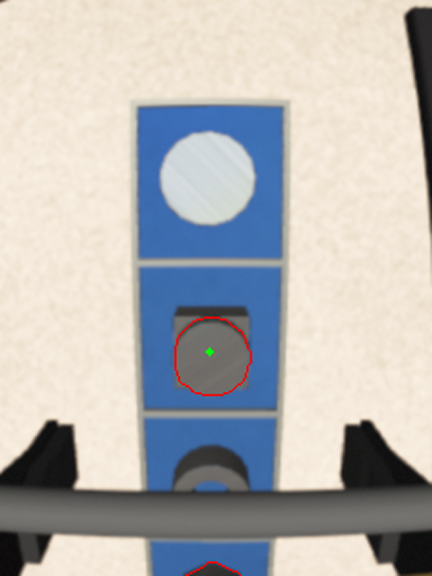

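>>> {"method": "carry_out", "body": {"targets": [[[-30, -15, 0], [0, 0, 0]], [[-35, -15, 0], [0, 0, 0]], [[-35, -10, 0], [0, 0, 0]], [[-35, 0, 0], [0, 0, 0]], [[-30, 0, 0], [0, 0, 0]], [[0, 0, 0], [0, 0, 0]], [[0, 0, 0], [0, 0, 0]], [[0, 0, 0], [0, 0, 0]]]}}

```text
time_s: 42.65
tool_pos: [0.4908, 0.1594, 0.1984]
tool_rot: [-90.0, -0.1, -7.6]
force: [-0.4, 0.1, 0.6]
grip_width: 0.0867
```

```bash
python3 - <<'E'
from trayfit import *
np.set_printoptions(precision=4)
v=[]
for c in('top','scene'):
    im=env.read_camera(c);cal=env.get_calibration(c)
    v.append(cv2.resize((im[100:220,180:420] if c=='top' else im[180:300,220:460]),None,fx=3,fy=2.45,interpolation=cv2.INTER_CUBIC))
    for n,g,z in(('plain_standard',[.663,.228,0],.005),('stepped_standard',[.616,-.1255,0],.005),('hex_slug',[.63,-.0406,-7],.005),('thick_ring',[.6415,.0488,0],.005),('flat_disc',[.6534,.138,0],.035)):
        for d in env.outline_of(c,n):
            if np.linalg.norm(backproj(cal,d['xy'],.03)[:2]-g[:2])<.04 and d['mask'].sum()<1500: print(c,n,round(d['p'],2),fit([(cal,d['mask'])],n,g,z))
cv2.imwrite('pics/fin.png',np.vstack(v)[:,:,::-1]); print(env.get_obs()['time_s'])
E
```

```text
top stepped_standard 0.67 (array([ 617.9152, -126.1723,    0.3411]), np.float64(19.664052287581697), np.int64(366))
top hex_slug 0.78 (array([631.6285, -39.7744,  -6.6907]), np.float64(13.598815840061514), np.int64(353))
top thick_ring 0.64 (array([641.7249,  47.9978,   4.3849]), np.float64(39.66415993848519), np.int64(393))
top flat_disc 0.57 (array([654.863 , 137.5192,   2.9408]), np.float64(100.63749327181853), np.int64(188))
scene plain_standard 0.76 (array([660.4224, 228.3099,   8.166 ]), np.float64(50.676016916570546), np.int64(461))
scene stepped_standard 0.9 (array([ 616.0523, -124.299 ,    3.3178]), np.float64(8.52247597078047), np.int64(381))
scene hex_slug 0.62 (array([629.2374, -38.5502,  51.5519]), np.float64(15.504529027297192), np.int64(364))
scene thick_ring 0.75 (array([640.5072,  48.7045,   5.3758]), np.float64(60.959523260284506), np.int64(386))
scene flat_disc 0.87 (array([652.0783, 139.6613,   3.7907]), np.float64(13.758308342945021), np.int64(286))
43.25
```

View pics/fin.png

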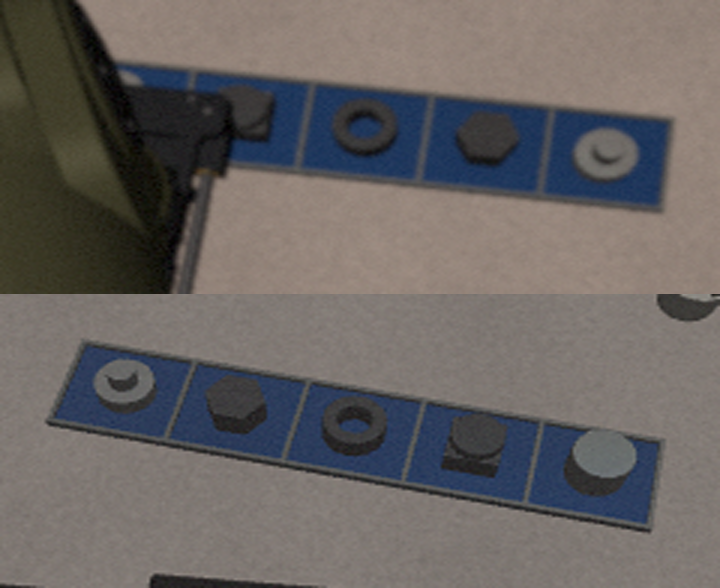

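The scene view shows the full row in order: stepped standard, hex, ring, block with disc, plain standard. Everything is upright and the arm is clear, so I hand in.

```bash
python3 - <<'E'
from cell import env
print(env.sign_off())
E
```

```text
the job is handed in; nothing more can be done
None
```

I placed the hex slug next to the stepped standard, then the square block next to the plain cylinder standard, then the thick ring between them. The flat disc went on top of the block last. Each was set down slowly until light contact was felt, then released. The robot's clock stood at about 43 s of the 96 s allowed at the last check.

- **Centring:** Wrist-camera fits put the hex about 1–1.5 mm, and the ring and block within about 1 mm, of their cell centres. They also put the disc within about 0.1 mm of the block's centre.
- **Camera disagreement:** The top and scene cameras differ from these fits by up to about 2.5 mm, roughly their stated calibration. In the scene view the disc also looked well centred.
- **Standards:** Both look upright. The stepped standard's fits moved by about 1 mm or less from the start, which is within the noise. For the plain standard, the arm blocked the top camera at the end, so its last check was the scene camera alone, which agreed to about 1 mm.
- **Block under the disc:** After the disc was placed, the network's outline for the block in the wrist picture was wrong, so I judged it by eye and from the fit taken before the disc went on.
- **Look-alike:** I left the turquoise one alone.

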